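# Close a glue press evenly with four crank nuts

## Task

The pressure plate of the small glue press stands loose above the panel. Draw it down evenly: tighten the four crank nuts clockwise by their handles, about half a turn each, in one round in cross order (one nut, then the one diagonally opposite, then the other two), until each one is felt to be firmly tight, but do not overtighten any. Leave the nuts tight, the plate lying level, and the other things on the bench where they are.

Things in the scene. Friction and masses are not known exactly. Their poses are not given: they have to be found in the camera images.
- press: the glue press: a beech base board 165 x 205 x 24 mm fixed to the bench, with four upright 10 mm steel studs whose tops stand 100 mm above the bench. Origin: centre of the board's underside. x points to its back (away from the robot), y to its left. Studs at x = -60 or 60, y = -75 or 75 mm.
- plate: aluminium pressure plate 150 x 190 x 14 mm on the four studs; springs lift it against the nuts, and it can tilt. Origin: centre of its underside, about 51 mm above the bench when loose. It is home on four hard stops round the studs, 7 to 11 mm lower: they differ in height from job to job, so the turn each nut needs (0.3 to 0.56 of a turn) must be felt.
- plate_top (a point): centre of the pressure plate's upper face, 14 mm above its underside. Beneath the plate a glued-up panel 85 x 105 mm lies on the base, inside the four studs and stops.
- nut_fl: front left crank nut, dark steel, hub 25 mm wide, 31 mm high, on the stud at x -60, y 75 mm of the press (diagonal partner nut_br). Origin: stud axis, at the nut's underside; x along the crank arm to the handle, z up. Underside about 65 mm above the bench at the start. Clockwise from above (yaw falling) tightens; it drops 24 mm a turn (3.8 mm a rad).
- nut_fl_grip (a point): grip point of nut_fl's handle: a round upright bare-steel pin 12.4 mm thick, 30 mm from the stud's axis; this point is on its axis, 55 mm above the nut's underside (about 120 mm above the bench at the start). The pin runs from 24 mm below (crank arm) to 13 mm above this point, and spins freely, so fingers that do not turn can lead it round in a circle.
- nut_fr: front right crank nut, dark steel, hub 25 mm wide, 31 mm high, on the stud at x -60, y -75 mm of the press (diagonal partner nut_bl). Origin: stud axis, at the nut's underside; x along the crank arm to the handle, z up. Every nut runs stiffly against 0.31 N m (10 N at the handle); once the plate is on its stop this rises by about 0.45 N m (15 N) per rad. It stays where it is left.
- nut_fr_grip (a point): grip point of nut_fr's handle: a round upright bare-steel pin 12.4 mm thick, 30 mm from the stud's axis; this point is on its axis, 55 mm above the nut's underside (about 120 mm above the bench at the start). The pin runs from 24 mm below (crank arm) to 13 mm above this point, and spins freely, so fingers that do not turn can lead it round in a circle.
- nut_bl: back left crank nut, dark steel, hub 25 mm wide, 31 mm high, on the stud at x 60, y 75 mm of the press (diagonal partner nut_fr). Origin: stud axis, at the nut's underside; x along the crank arm to the handle, z up. Firmly tight, for every nut: about 0.48 N m while turning (16 N across the arm at the handle; 0.38 to 0.60 N m will do). Read at rest after a slow step it is some 1 N less, after a fast one 3 to 5 N.
- nut_bl_grip (a point): grip point of nut_bl's handle: a round upright bare-steel pin 12.4 mm thick, 30 mm from the stud's axis; this point is on its axis, 55 mm above the nut's underside (about 120 mm above the bench at the start). The pin runs from 24 mm below (crank arm) to 13 mm above this point, and spins freely, so fingers that do not turn can lead it round in a circle.
- nut_br: back right crank nut, dark steel, hub 25 mm wide, 31 mm high, on the stud at x 60, y -75 mm of the press (diagonal partner nut_fl). Origin: stud axis, at the nut's underside; x along the crank arm to the handle, z up. For every nut, more than 0.66 N m (22 N across the arm at the handle) is overtightened.
- nut_br_grip (a point): grip point of nut_br's handle: a round upright bare-steel pin 12.4 mm thick, 30 mm from the stud's axis; this point is on its axis, 55 mm above the nut's underside (about 120 mm above the bench at the start). The pin runs from 24 mm below (crank arm) to 13 mm above this point, and spins freely, so fingers that do not turn can lead it round in a circle.
- nut_fl_foot: the steel washer under nut_fl, 27 mm across, on the same stud: it goes down with the nut, does not turn, and presses on the plate. Origin: stud axis at its underside, level with the nut's origin.
- nut_fr_foot: the steel washer under nut_fr, 27 mm across, on the same stud: it goes down with the nut, does not turn, and presses on the plate. Origin: stud axis at its underside, level with the nut's origin.
- nut_bl_foot: the steel washer under nut_bl, 27 mm across, on the same stud: it goes down with the nut, does not turn, and presses on the plate. Origin: stud axis at its underside, level with the nut's origin.
- nut_br_foot: the steel washer under nut_br, 27 mm across, on the same stud: it goes down with the nut, does not turn, and presses on the plate. Origin: stud axis at its underside, level with the nut's origin.
- block_a: bystander: light wooden block 45 x 90 x 45 mm, to the right of the press; leave it
- block_b: bystander: wooden packing block 60 x 60 x 30 mm, to the left of the press; leave it
- offcut_3: bystander: flat wooden offcut 50 x 150 x 22 mm, lying behind the press; leave it

How it is judged:
By the outcome, as a careful person would: the job done as asked, in the order asked, and still so for the second after the job is handed in, with the robot touching nothing.
It also fails if it takes over 72 s, if anything falls off the work surface, if the arm or the gripper's body presses on something with over 40 N, if the wrist force passes 120 N, or if a joint passes its speed limit or range.

## Robot

A 7-joint arm with a two-finger parallel gripper is mounted at the origin on the work surface; the furniture and walls round the work are solid. World frame = base frame: x ahead of the robot, y to its left, z up, the work surface at z = 0. Lengths are in m, angles in rad, forces in N, time in s.
With the tool pointing down it reaches from about 0.4 to 0.85 m from the base axis. Payload 10.4 kg.
Tool frame: the origin (TCP) lies between the finger pads; the fingertips stand 17 mm ahead of it and the grasp point (between the pads) lies 2 mm behind it; z points along the fingers, y is the line along which they close (so a half turn about z gives the same grasp; the last joint's range is limited). The gripper opens to 85 mm and grips with 20 to 120 N. Pads are 22 mm wide; open, the fingers measure 114 mm over their backs; the gripper's body (76 mm by 85 mm) begins 54 mm behind the grasp point. The pads swing forward as they close: fully open they stand 13 mm farther back than shut.
Start: joints at [-1.3, 0.332, -0.065, 1.46, 0.022, 1.35, -0.088], TCP at [0.181, 0.598, 0.248] pointing down, gripper open.
Joint ranges: [-2.6, 2.6], [-0.5, 2.12], [-1.47, 1.34], [0.16, 2.42], [-1.27, 4.41], [0.06, 2.06], [-2.6, 2.6]. Speed limits (rad/s): [2.22, 2.22, 2.79, 2.79, 3.14, 3.14, 3.14].

## Interface

Orientations are given as a unit quaternion [x, y, z, w].
In Python, from workcell import readout, imaging, manip gives the robot as it stands. The module is installed in compiled form; this text tells all that it offers.
- The arm moves only by the shell command python3 -m crank 'ROWS' [OPENING] [FORCE]. ROWS is JSON, a list of rows, each a list of 4 numbers: the shift along the tool's x, y, z as a fraction of full scale, then the turn about the tool's z as a fraction of full scale. In form: [[x, y, z, yaw], ...]. A call has 1 to 5 rows; each row is the pose to reach, as a shift and turn from the pose commanded when the call began, along the tool's axes at that moment; what a row does not reach only later rows make up. Full scale, the value 1, is 400 mm for a shift and 60 degrees for a turn. A row lasts 1/12 s, in which the tool goes at most 41.7 mm and 7.16 degrees, less where a joint would pass 70% of its speed; a pose out of reach is approached as far as the arm can. A call with a number of a shift or a turn outside -1 to 1 is refused whole. A call with a gripper value outside its range is refused whole. OPENING is the gripper command: -1 is shut, 1 is fully open, values between are in proportion, set as the call begins (- or left out, the last holds). The fingers move at their own pace and stop on an object; FORCE is the grip in N (left out, the last holds). Time passes only in rows, so rows that repeat a pose let the fingers close. It gives the time, the measured TCP pose, the force, the opening and the grip force at its end, in the units of the state.
- readout.get_obs(): the state, without advancing time (a new reading comes with each control period).
- imaging.camera(name): name is "side" or "top"; returns a dict with "color" (420x560x3 uint8, red, green, blue), "fx", "fy", "cx", "cy" (pixels), "k1" (the pictures are not rectified: a ray, as slopes to the right and down, at radius r is drawn at 1 + k1 r^2 times it, then the intrinsics apply), "rvec" (rotation vector, rad) and "tvec" (3), from world to camera coordinates, as OpenCV has them. Camera axes: x right, y down, z forward; pixel columns grow to the right and rows downward; lengths in m; the calibration is good to about 2 mm. A picture is of the moment at which its call begins. There is no depth.
- manip.hand_in(): hands the job in; it is judged then, once.
The state is a dict: "clock": time; "joint_pos": joint angles; "joint_velocities": joint speeds; "tau": joint torques, N m; "position": TCP position; "ee_rot": TCP orientation; "ft_force": force on the tool from outside, world axes, zero at the start; "torque": the same for the moment, N m; "grip_width": opening from 0.0 (shut) to 1.0 (fully open); "grasp_force": force on a finger pad.
Only numpy, scipy, OpenCV 4.12 (cv2) and the standard library are available. Lean on these libraries where they do the work, as an engineer would, in place of code of your own. Each camera call takes 0.05 s, during which the arm holds its last target. There are 200 camera calls.

## Working session

There is one attempt and no reset: what is moved stays moved. The work goes in short steps, Python scripts to look and compute and a shell command to move; the robot and the scene stay as the last step left them, time stands still between calls to the robot, and variables do not carry over. Pictures are saved under pics/ and viewed, at most 10 in all, crops included, and the job is handed in when it is done.

```bash
mkdir -p pics
cat > h.py <<'E'
import numpy as np, cv2
from workcell import readout, imaging, manip
from scipy.spatial.transform import Rotation as R
def ray(c,u,v):
    p=cv2.undistortPoints(np.array([[[u,v]]],float),np.array([[c['fx'],0,c['cx']],[0,c['fy'],c['cy']],[0,0,1.]]),np.array([c['k1'],0,0,0.]))[0,0]
    M=cv2.Rodrigues(np.array(c['rvec'],float))[0]; o=-M.T@np.array(c['tvec'],float)
    return o, M.T@np.array([p[0],p[1],1])
def onz(c,u,v,z):
    o,d=ray(c,u,v); return o+d*(z-o[2])/d[2]
def proj(c,P):
    K=np.array([[c['fx'],0,c['cx']],[0,c['fy'],c['cy']],[0,0,1.]])
    return cv2.projectPoints(np.array(P,float).reshape(-1,1,3),np.array(c['rvec'],float),np.array(c['tvec'],float),K,np.array([c['k1'],0,0,0.]))[0][:,0]
E
python3 - <<'E'
from h import *
for n in("top","side"):
    c=imaging.camera(n); cv2.imwrite(f"pics/{n}0.png",c['color'][:,:,::-1])
    o,d=ray(c,280,210); print(n,o,d/np.linalg.norm(d),c['fx'],c['k1'])
o=readout.get_obs(); print({k:np.round(v,3) for k,v in o.items()}, R.from_quat(o['ee_rot']).as_matrix().round(3))
E
```

```text
top [0.35575931 0.01378149 1.24958894] [ 0.18496041 -0.00804299 -0.98271306] 402.03168629256663 -0.07897977313981774
side [1.46839628 0.13224401 1.60820887] [-0.48318775 -0.09492635 -0.87035544] 530.9148050214565 -0.13766208966703078
{'clock': np.float64(0.1), 'joint_pos': array([-1.3  ,  0.333, -0.065,  1.461,  0.022,  1.35 , -0.089]), 'joint_velocities': array([ 0.001,  0.   , -0.   , -0.001, -0.   , -0.003,  0.   ]), 'tau': array([ 2.0000e-03, -6.2675e+01,  4.9000e-02, -3.9243e+01,  1.6000e-02,
        7.0000e-03, -0.0000e+00]), 'position': array([0.181, 0.598, 0.248]), 'ee_rot': array([ 0.146,  0.989, -0.001, -0.   ]), 'ft_force': array([ 0.511, -0.01 , -0.292]), 'torque': array([-0.009, -0.009, -0.063]), 'grasp_force': np.float64(0.0), 'grip_width': np.float64(0.997)} [[-0.957  0.29  -0.   ]
 [ 0.29   0.957 -0.001]
 [-0.    -0.001 -1.   ]]
```

View pics/top0.png

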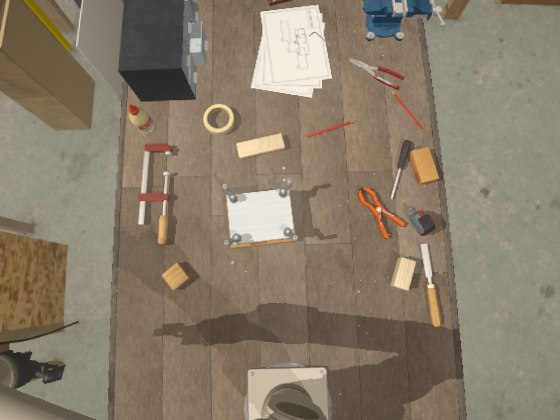

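View pics/side0.png

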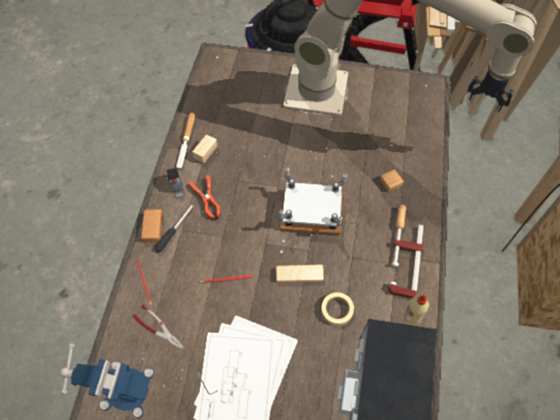

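The top view shows the press centred near (261,216) with nuts near (231,196), (286,190), (236,238) and (289,233). In the side view it is near (312,207). I'll enlarge both.

Run:
```python
import cv2,numpy as np
t=cv2.imread('pics/top0.png')[170:260,210:310]; s=cv2.imread('pics/side0.png')[160:240,265:365]
t=cv2.resize(t,None,fx=4,fy=4,interpolation=2); t=cv2.resize(cv2.imread('pics/top0.png')[172:252,212:312],None,fx=7,fy=7,interpolation=cv2.INTER_CUBIC)
s=cv2.resize(s,None,fx=7,fy=7,interpolation=cv2.INTER_CUBIC)
cv2.imwrite('pics/t1.png',t);cv2.imwrite('pics/s1.png',s)
```

```text
(no output)
```

View pics/t1.png

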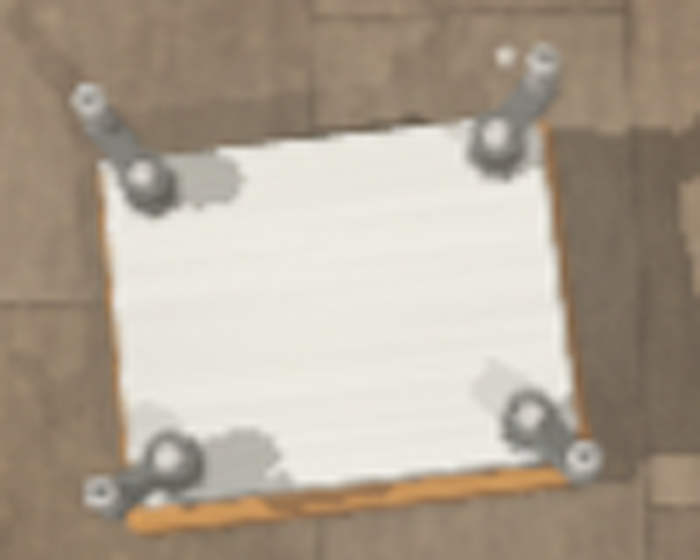

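View pics/s1.png

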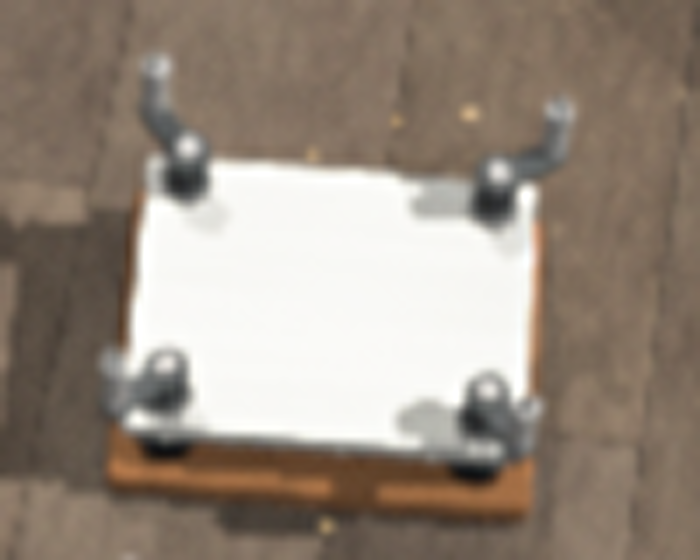

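The crops show all four pin tops (top crop: bl (88,98), br (543,58), fl (100,492), fr (583,458)) and stud tops. I'll triangulate these.

```bash
cat > m.py <<'E'
from h import *
t=imaging.camera("top"); s=imaging.camera("side")
T=dict(bl=((88,98),(150,175)),br=((543,58),(497,130)),fl=((100,492),(173,450)),fr=((583,458),(531,411)))
S=dict(fl=((560,106),(497,172)),fr=((155,65),(189,147)),bl=((530,405),(488,385)),br=((112,358),(168,360)))
f=lambda p,o:((p[0]+.5)/7-.5+o[0],(p[1]+.5)/7-.5+o[1])
def tri(a,b):
    o1,d1=ray(t,*a);o2,d2=ray(s,*b); A=np.stack([d1,-d2],1);k=np.linalg.lstsq(A,o2-o1,rcond=None)[0]
    p,q=o1+k[0]*d1,o2+k[1]*d2; return (p+q)/2,np.linalg.norm(p-q)
st={}
for n in T:
    for i,(nm,z) in enumerate((("pin",.133),("stud",.101))):
        a=f(T[n][i],(212,172));b=f(S[n][i],(265,160))
        P,e=tri(a,b); pt=onz(t,*a,z);ps=onz(s,*b,z)
        print(n,nm,"tri",P.round(4),round(e,4),"top",pt[:2].round(4),"side",ps[:2].round(4))
        if i: st[n]=(pt[:2]+ps[:2])/2
        else: pin=(pt[:2]+ps[:2])/2
    v=pin-st[n]; print("   ang",np.degrees(np.arctan2(v[1],v[0])).round(1),np.linalg.norm(v).round(4))
# rigid fit
L=dict(bl=(.06,.075),br=(.06,-.075),fl=(-.06,.075),fr=(-.06,-.075))
A=np.array([L[n] for n in T]);B=np.array([st[n] for n in T]); c=B.mean(0);H=(A.T@(B-c)); th=np.arctan2(H[0,1]-H[1,0],H[0,0]+H[1,1])
Q=np.array([[np.cos(th),-np.sin(th)],[np.sin(th),np.cos(th)]]); print("centre",c,np.degrees(th)); F=A@Q.T+c
for n,x,y in zip(T,F,B): print(n,x.round(4),(y-x).round(4))
E
python3 m.py
```

```text
bl pin tri [0.6419 0.1637 0.1319] 0.0017 top [0.6417 0.1628] side [0.6424 0.1645]
bl stud tri [0.6163 0.143  0.0986] 0.0034 top [0.6159 0.141 ] side [0.6173 0.1446]
   ang 39.3 0.0329
br pin tri [ 0.6527 -0.0251  0.135 ] 0.0021 top [ 0.6531 -0.0241] side [ 0.6517 -0.0264]
br stud tri [ 0.6308 -0.0044  0.1017] 0.001 top [ 0.631  -0.0049] side [ 0.6304 -0.004 ]
   ang -43.8 0.0301
fl pin tri [0.4796 0.1583 0.1341] 0.0004 top [0.4798 0.1583] side [0.4788 0.1585]
fl stud tri [0.4999 0.133  0.0999] 0.0014 top [0.4998 0.1322] side [0.5005 0.1337]
   ang 129.4 0.0329
fr pin tri [ 0.4885 -0.035   0.1306] 0.0007 top [ 0.4882 -0.0346] side [ 0.4901 -0.0351]
fr stud tri [ 0.5121 -0.0149  0.0999] 0.0009 top [ 0.5119 -0.0153] side [ 0.5127 -0.0143]
   ang -139.2 0.0307
centre [0.56495824 0.06414111] 5.020731388829945
bl [0.6182 0.1441] [-0.0015 -0.0013]
br [ 0.6313 -0.0053] [-0.0006  0.0009]
fl [0.4986 0.1336] [ 0.0015 -0.0006]
fr [ 0.5118 -0.0158] [0.0006 0.001 ]
```

```bash
cat > g.py <<'E'
import sys
from h import *
ST=dict(bl=(.6182,.1441),br=(.6313,-.0053),fl=(.4986,.1336),fr=(.5118,-.0158))
AN=dict(bl=39.3,br=-43.8,fl=128,fr=-139.5)
def state(n=None):
    o=readout.get_obs(); p=np.array(o['position']);M=R.from_quat(o['ee_rot']).as_matrix();f=np.array(o['ft_force'])
    print("t",round(float(o['clock']),2),"p",p.round(4),"yaw_y",np.degrees(np.arctan2(M[1,1],M[0,1])).round(1),"f",f.round(1),"w",round(float(o['grip_width']),3),"g",round(float(o['grasp_force']),1),"j7",o['joint_pos'][6].round(2))
    if n:
        v=p[:2]-np.array(ST[n]); a=np.arctan2(v[1],v[0]); er=np.array([np.cos(a),np.sin(a)]); et=np.array([np.sin(a),-np.cos(a)])
        print("  ang",np.degrees(a).round(1),"r",np.linalg.norm(v).round(4),"resist",(-f[:2]@et).round(1),"rad",(f[:2]@er).round(1))
    return p,M
def to(x,y,z):
    p,M=state(); print("rel units",(M.T@(np.array([x,y,z])-p)/.4).round(4))
def arc(a0,steps,r=.03,z=True):
    # rows in tool units for cumulative clockwise turns (deg) from angle a0
    _,M=state(); P=lambda a:np.array([r*np.cos(np.radians(a)),r*np.sin(np.radians(a)),0])
    prev=0;call=[];base=0
    for s in steps:
        d=P(a0-s)-P(a0-base); d[2]=-.00382*np.radians(s-base)
        call.append([round(float(v),4) for v in (M.T@d/.4)]+[0])
        if len(call)==5: print(s,str(call).replace(' ','')); call=[];base=s
E
python3 -m crank '[[-0.4,-0.324,0,0],[-0.4,-0.324,0,0],[-0.4,-0.324,0,0],[-0.4,-0.324,0,0],[-0.4,-0.324,0,0]]' -0.15 100
python3 -c "
from g import *
to(.480,.1573,.20)"
```

```text
clock: 0.62
position: [0.2977, 0.4257, 0.2482]
ee_rot: [0.147, 0.989, 0.0, 0.0]
ft_force: [1.3, 0.8, 0.1]
grip_width: 0.421
grasp_force: 0.0
t 0.62 p [0.2977 0.4257 0.2482] yaw_y 73.1 f [1.3 0.8 0.1] w 0.421 g 0.0 j7 0.23
rel units [-0.6309 -0.5098  0.1206]
```

```bash
python3 -m crank '[[-0.6,-0.48,0,0],[-0.6,-0.48,0,0],[-0.6,-0.48,0,0],[-0.6,-0.48,0,0],[-0.6,-0.48,0,0]]' >/dev/null
python3 -m crank '[[-0.07,-0.055,0,0],[-0.07,-0.055,0,0],[-0.07,-0.055,0,0]]' >/dev/null
python3 -c "
from g import *
to(.480,.1573,.16)"
```

```text
t 1.28 p [0.436  0.225  0.2483] yaw_y 72.9 f [-0.4  0.7 -0.1] w 0.425 g 0.0 j7 0.71
rel units [-0.1548 -0.1296  0.2208]
```

```bash
python3 -m crank '[[-0.1,-0.083,0.1,0],[-0.1548,-0.1296,0.16,0],[-0.1548,-0.1296,0.2208,0],[-0.1548,-0.1296,0.2208,0],[-0.1548,-0.1296,0.2208,0]]' >/dev/null
python3 -c "
from g import *
to(.480,.1573,.124)
c=imaging.camera('top');cv2.imwrite('pics/t2.png',cv2.resize(c['color'][172:262,202:302,::-1],None,fx=6,fy=6,interpolation=cv2.INTER_CUBIC))
c=imaging.camera('side');cv2.imwrite('pics/s2.png',cv2.resize(c['color'][140:230,285:385,::-1],None,fx=6,fy=6,interpolation=cv2.INTER_CUBIC))"
```

```text
t 1.7 p [0.4781 0.1596 0.1585] yaw_y 73.2 f [0.  0.3 1.8] w 0.426 g 0.0 j7 0.91
rel units [-0.0066 -0.0039  0.0863]
```

View pics/s2.png

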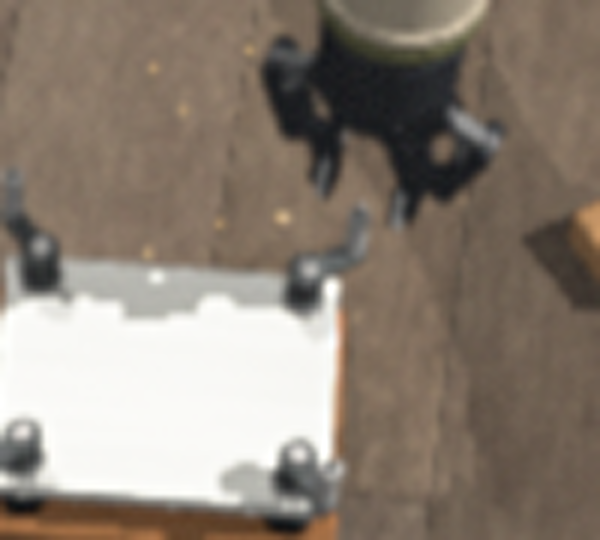

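The side crop shows the pin top at (360,212) midway between the fingertips at (325,185) and (400,222). I'll descend and close.

```bash
python3 -m crank '[[-0.003,-0.002,0.045,0],[-0.003,-0.002,0.0863,0],[-0.003,-0.002,0.0863,0],[-0.003,-0.002,0.0863,0]]' >/dev/null
python3 -c "
from g import *
state('fl')"
python3 -m crank '[[0,0,0,0],[0,0,0,0],[0,0,0,0],[0,0,0,0],[0,0,0,0]]' -1 100 >/dev/null
python3 -c "
from g import *
state('fl')"
python3 -m crank '[[0,0,0,0],[0,0,0,0],[0,0,0,0]]' >/dev/null
python3 -c "
from g import *
state('fl'); arc(128,[8,18,28,38,48,58,68,78,88,98,102,106,110,114,118])"
```

```text
t 2.13 p [0.4801 0.1598 0.1265] yaw_y 73.3 f [1.  0.2 0.6] w 0.423 g 0.0 j7 0.93
  ang 125.3 r 0.0321 resist -1.0 rad -0.4
t 2.55 p [0.481  0.1596 0.1272] yaw_y 73.2 f [-1.3  2.1  6.6] w 0.108 g 97.8 j7 0.93
  ang 124.1 r 0.0313 resist -0.1 rad 2.5
t 2.8 p [0.481  0.1595 0.1272] yaw_y 73.2 f [-1.8  2.8  6.1] w 0.102 g 97.8 j7 0.93
  ang 124.1 r 0.0313 resist -0.1 rad 3.3
t 2.8 p [0.481  0.1595 0.1272] yaw_y 73.2 f [-1.8  2.8  6.1] w 0.102 g 97.8 j7 0.93
48 [[-0.0066,0.0081,0.0014,0],[-0.0164,0.0168,0.0031,0],[-0.0275,0.0237,0.0048,0],[-0.0396,0.0285,0.0065,0],[-0.0524,0.0312,0.0082,0]]
98 [[-0.0131,0.0004,0.0017,0],[-0.026,-0.0015,0.0034,0],[-0.0384,-0.0056,0.005,0],[-0.0499,-0.0117,0.0067,0],[-0.0602,-0.0198,0.0084,0]]
118 [[-0.0037,-0.0037,0.0007,0],[-0.0071,-0.0077,0.0013,0],[-0.0102,-0.0119,0.002,0],[-0.0131,-0.0163,0.0026,0],[-0.0156,-0.0209,0.0033,0]]
```

```bash
python3 -m crank '[[0,0,0,0],[0,0,0,0],[0,0,0.01,0],[0,0,0.01,0],[0,0,0.01,0]]' -0.5 >/dev/null
python3 -c "
from g import *
state('fl')"
python3 -m crank '[[0,0,0,0],[0,0,0,0],[0,0,0,0],[0,0,0,0],[0,0,0,0]]' -1 100 >/dev/null
python3 -c "
from g import *
state('fl')"
```

```text
t 3.22 p [0.48   0.1582 0.1211] yaw_y 73.2 f [ 0.2  0.5 -0.4] w 0.25 g 0.0 j7 0.93
  ang 127.2 r 0.0308 resist -0.5 rad 0.3
t 3.63 p [0.4806 0.1592 0.1218] yaw_y 73.2 f [ 1.5  4.9 -1.1] w 0.113 g 97.5 j7 0.93
  ang 125.2 r 0.0313 resist -4.0 rad 3.1
```

```bash
python3 -m crank '[[-0.0066,0.0081,0.0014,0],[-0.0164,0.0168,0.0031,0],[-0.0275,0.0237,0.0048,0],[-0.0396,0.0285,0.0065,0],[-0.0524,0.0312,0.0082,0]]' >/dev/null
python3 -c "
from g import *
state('fl')"
python3 -m crank '[[0,0,0,0]]' >/dev/null
python3 -c "
from g import *
state('fl')"
```

```text
t 4.05 p [0.5026 0.1654 0.1185] yaw_y 73.2 f [-10.    3.6  11.5] w 0.112 g 99.2 j7 0.95
  ang 82.8 r 0.032 resist 10.4 rad 2.3
t 4.13 p [0.5033 0.1652 0.1185] yaw_y 73.2 f [-7.   4.9 10.6] w 0.11 g 98.9 j7 0.95
  ang 81.5 r 0.0319 resist 7.6 rad 3.8
```

```bash
python3 -m crank '[[-0.0131,0.0004,0.0017,0],[-0.026,-0.0015,0.0034,0],[-0.0384,-0.0056,0.005,0],[-0.0499,-0.0117,0.0067,0],[-0.0602,-0.0198,0.0084,0]]' >/dev/null
python3 -c "
from g import *
state('fl')"
python3 -m crank '[[0,0,0,0],[0,0,0,0]]' >/dev/null
python3 -c "
from g import *
state('fl')"
python3 -m crank '[[-0.0037,-0.0037,0.0007,0],[-0.0071,-0.0077,0.0013,0]]' >/dev/null
python3 -m crank '[[0,0,0,0]]' >/dev/null
python3 -c "
from g import *
state('fl')
arc(22,[2,4,6,8,10,12,14,16,18,20,22,24,26,28,30,32,34,36,38,40])"
```

```text
t 4.55 p [0.524  0.1521 0.1153] yaw_y 73.3 f [-5.7  9.1  7. ] w 0.112 g 98.7 j7 1.01
  ang 36.0 r 0.0315 resist 10.7 rad 0.8
t 4.72 p [0.5244 0.1513 0.1153] yaw_y 73.2 f [-2.5  6.6  5.3] w 0.111 g 98.6 j7 1.01
  ang 34.4 r 0.0313 resist 6.9 rad 1.6
t 4.97 p [0.5261 0.1481 0.1149] yaw_y 73.3 f [-2.5  8.6  6. ] w 0.111 g 98.6 j7 1.02
  ang 27.8 r 0.0311 resist 8.7 rad 1.8
t 4.97 p [0.5261 0.1481 0.1149] yaw_y 73.3 f [-2.5  8.6  6. ] w 0.111 g 98.6 j7 1.02
10 [[-0.0016,-0.0021,0.0003,0],[-0.0031,-0.0042,0.0007,0],[-0.0046,-0.0064,0.001,0],[-0.006,-0.0086,0.0013,0],[-0.0073,-0.0109,0.0016,0]]
20 [[-0.0012,-0.0023,0.0003,0],[-0.0024,-0.0047,0.0007,0],[-0.0034,-0.0071,0.001,0],[-0.0044,-0.0095,0.0013,0],[-0.0053,-0.012,0.0016,0]]
30 [[-0.0008,-0.0025,0.0003,0],[-0.0015,-0.005,0.0007,0],[-0.0021,-0.0076,0.001,0],[-0.0027,-0.0101,0.0013,0],[-0.0031,-0.0127,0.0016,0]]
40 [[-0.0004,-0.0026,0.0003,0],[-0.0006,-0.0052,0.0007,0],[-0.0008,-0.0078,0.001,0],[-0.0009,-0.0104,0.0013,0],[-0.0009,-0.013,0.0016,0]]
```

```bash
cat > s.py <<'E'
import sys
from g import *
state(sys.argv[1])
E
python3 -m crank '[[-0.0016,-0.0021,0.0003,0],[-0.0031,-0.0042,0.0007,0],[-0.0046,-0.0064,0.001,0],[-0.006,-0.0086,0.0013,0],[-0.0073,-0.0109,0.0016,0]]' >/dev/null
python3 s.py fl
python3 -m crank '[[-0.0012,-0.0023,0.0003,0],[-0.0024,-0.0047,0.0007,0],[-0.0034,-0.0071,0.001,0],[-0.0044,-0.0095,0.0013,0],[-0.0053,-0.012,0.0016,0]]' >/dev/null
python3 s.py fl
```

```text
t 5.38 p [0.5277 0.1438 0.1143] yaw_y 73.3 f [-3.2  9.9  5.3] w 0.114 g 98.4 j7 1.03
  ang 19.2 r 0.0309 resist 10.4 rad 0.2
t 5.8 p [0.5287 0.1387 0.1137] yaw_y 73.3 f [-0.9 10.7  4.3] w 0.111 g 98.3 j7 1.04
  ang 9.5 r 0.0305 resist 10.7 rad 0.9
```

```bash
python3 -m crank '[[-0.0008,-0.0025,0.0003,0],[-0.0015,-0.005,0.0007,0],[-0.0021,-0.0076,0.001,0],[-0.0027,-0.0101,0.0013,0],[-0.0031,-0.0127,0.0016,0]]' >/dev/null
python3 s.py fl
python3 -c "
from g import *
arc(-8,[2,4,6,8,10,12,14,16,18,20,22,24,26,28,30,32,34,36,38,40,42,44,46,48,50,52,54,56,58,60])"
```

```text
t 6.22 p [0.5287 0.1335 0.1131] yaw_y 73.3 f [ 0.4 11.3  3.1] w 0.11 g 98.2 j7 1.05
  ang -0.3 r 0.0301 resist 11.3 rad 0.3
t 6.22 p [0.5287 0.1335 0.1131] yaw_y 73.3 f [ 0.4 11.3  3.1] w 0.11 g 98.2 j7 1.05
10 [[-0.0004,-0.0026,0.0003,0],[-0.0006,-0.0052,0.0006,0],[-0.0008,-0.0078,0.001,0],[-0.0009,-0.0104,0.0013,0],[-0.0008,-0.0131,0.0016,0]]
20 [[0.0001,-0.0026,0.0003,0],[0.0003,-0.0052,0.0006,0],[0.0006,-0.0078,0.001,0],[0.001,-0.0104,0.0013,0],[0.0014,-0.013,0.0016,0]]
30 [[0.0006,-0.0026,0.0003,0],[0.0012,-0.0051,0.0006,0],[0.0019,-0.0076,0.001,0],[0.0028,-0.0101,0.0013,0],[0.0037,-0.0126,0.0016,0]]
40 [[0.001,-0.0024,0.0003,0],[0.0021,-0.0048,0.0006,0],[0.0032,-0.0072,0.001,0],[0.0045,-0.0095,0.0013,0],[0.0058,-0.0117,0.0016,0]]
50 [[0.0014,-0.0022,0.0003,0],[0.0029,-0.0044,0.0006,0],[0.0044,-0.0065,0.001,0],[0.006,-0.0085,0.0013,0],[0.0077,-0.0105,0.0016,0]]
60 [[0.0018,-0.0019,0.0003,0],[0.0036,-0.0038,0.0007,0],[0.0055,-0.0056,0.001,0],[0.0074,-0.0074,0.0013,0],[0.0095,-0.009,0.0016,0]]
```

```bash
python3 -m crank '[[-0.0004,-0.0026,0.0003,0],[-0.0006,-0.0052,0.0006,0],[-0.0008,-0.0078,0.001,0],[-0.0009,-0.0104,0.0013,0],[-0.0008,-0.0131,0.0016,0]]' >/dev/null
python3 s.py fl
python3 -m crank '[[0.0001,-0.0026,0.0003,0],[0.0003,-0.0052,0.0006,0],[0.0006,-0.0078,0.001,0],[0.001,-0.0104,0.0013,0],[0.0014,-0.013,0.0016,0]]' >/dev/null
python3 s.py fl
```

```text
t 6.63 p [0.5279 0.1283 0.1125] yaw_y 73.3 f [ 2.4 10.6  1.8] w 0.114 g 98.1 j7 1.05
  ang -10.2 r 0.0297 resist 10.9 rad 0.5
t 7.05 p [0.5261 0.1234 0.1119] yaw_y 73.3 f [3.2 9.9 0. ] w 0.112 g 97.9 j7 1.06
  ang -20.4 r 0.0294 resist 10.3 rad -0.4
```

```bash
python3 -m crank '[[0.0006,-0.0026,0.0003,0],[0.0012,-0.0051,0.0006,0],[0.0019,-0.0076,0.001,0],[0.0028,-0.0101,0.0013,0],[0.0037,-0.0126,0.0016,0]]' >/dev/null
python3 s.py fl
python3 -m crank '[[0.001,-0.0024,0.0003,0],[0.0021,-0.0048,0.0006,0],[0.0032,-0.0072,0.001,0],[0.0045,-0.0095,0.0013,0],[0.0058,-0.0117,0.0016,0]]' >/dev/null
python3 s.py fl
```

```text
t 7.47 p [0.5236 0.1188 0.1113] yaw_y 73.3 f [ 5.5  9.  -0.2] w 0.109 g 97.8 j7 1.06
  ang -30.6 r 0.029 resist 10.5 rad 0.1
t 7.88 p [0.5206 0.1152 0.1109] yaw_y 73.3 f [ 8.4 11.3 -2.2] w 0.111 g 97.8 j7 1.07
  ang -40.0 r 0.0287 resist 14.1 rad -0.8
```

```bash
python3 -m crank '[[0.0014,-0.0022,0.0003,0],[0.0029,-0.0044,0.0006,0],[0.0044,-0.0065,0.001,0]]' >/dev/null
python3 s.py fl
python3 -m crank '[[0,0,0,0],[0,0,0,0]]' >/dev/null
python3 s.py fl
```

```text
t 8.13 p [0.5186 0.1132 0.1107] yaw_y 73.3 f [ 9.8 11.2 -1.1] w 0.11 g 97.8 j7 1.07
  ang -45.5 r 0.0286 resist 14.8 rad -1.1
t 8.3 p [0.5186 0.1132 0.1107] yaw_y 73.3 f [ 9.7 11.3 -1.4] w 0.112 g 97.8 j7 1.07
  ang -45.7 r 0.0286 resist 14.8 rad -1.3
```

```bash
python3 -m crank '[[-0.003,0.005,0,0],[-0.0064,0.0095,0,0],[-0.0064,0.0095,0,0],[-0.0064,0.0095,0,0]]' >/dev/null
python3 s.py fl
python3 -m crank '[[0,0,0,0],[0,0,0,0],[0,0,0,0],[0,0,-0.05,0],[0,0,-0.11,0]]' -0.6 >/dev/null
python3 -m crank '[[0,0,-0.015,0],[0,0,-0.015,0],[0,0,-0.015,0]]' -0.15 >/dev/null
python3 s.py fl
python3 -c "
from g import *
to(.6525,-.025,.163)"
```

```text
t 8.63 p [0.52   0.1137 0.1101] yaw_y 73.2 f [-2.2  3.   9.4] w 0.112 g 99.0 j7 1.07
  ang -43.0 r 0.0292 resist 0.7 rad -3.6
t 9.3 p [0.5196 0.113  0.159 ] yaw_y 73.2 f [ 0.6 -1.  -0.7] w 0.422 g 0.0 j7 1.05
  ang -44.5 r 0.0294 resist -0.3 rad 1.2
t 9.3 p [0.5196 0.113  0.159 ] yaw_y 73.2 f [ 0.6 -1.  -0.7] w 0.422 g 0.0 j7 1.05
rel units [-0.418  -0.2339 -0.0102]
```

```bash
python3 -m crank '[[-0.08,-0.045,-0.01,0],[-0.168,-0.094,-0.01,0],[-0.25,-0.14,-0.01,0],[-0.335,-0.187,-0.01,0],[-0.41,-0.229,-0.01,0]]' >/dev/null
python3 -m crank '[[-0.008,-0.005,0,0],[-0.008,-0.005,0,0],[-0.008,-0.005,0,0]]' >/dev/null
python3 s.py br
python3 -c "
from g import *
to(.6525,-.025,.120)"
```

```text
t 9.97 p [ 0.6518 -0.0244  0.1617] yaw_y 73.1 f [-0.9 -0.8  0.3] w 0.426 g 0.0 j7 1.39
  ang -43.0 r 0.0281 resist -1.2 rad -0.1
t 9.97 p [ 0.6518 -0.0244  0.1617] yaw_y 73.1 f [-0.9 -0.8  0.3] w 0.426 g 0.0 j7 1.39
rel units [-0.0023 -0.0008  0.1043]
```

```bash
python3 -m crank '[[-0.002,0,0.06,0],[-0.002,0,0.104,0],[-0.002,0,0.104,0],[-0.002,0,0.104,0]]' >/dev/null
python3 s.py br
python3 -m crank '[[0,0,0,0],[0,0,0,0],[0,0,0,0],[0,0,0,0],[0,0,0,0]]' -1 100 >/dev/null
python3 s.py br
python3 -m crank '[[0,0,0,0],[0,0,0,0]]' >/dev/null
python3 s.py br
python3 -c "
from g import *
arc(-43.5,[8,18,28,38,48,58,68,78,88,98,100,102,104,106,108,110,112,114,116,118])"
```

```text
t 10.3 p [ 0.6523 -0.0233  0.1211] yaw_y 73.3 f [0.2 0.6 2.1] w 0.426 g 0.0 j7 1.41
  ang -40.6 r 0.0277 resist 0.6 rad -0.2
t 10.72 p [ 0.6544 -0.0242  0.1233] yaw_y 73.2 f [-0.   3.5  6.1] w 0.103 g 97.8 j7 1.41
  ang -39.4 r 0.0298 resist 2.7 rad -2.3
t 10.88 p [ 0.6544 -0.0243  0.1233] yaw_y 73.2 f [-0.2  2.9  6.7] w 0.11 g 97.8 j7 1.41
  ang -39.4 r 0.0299 resist 2.1 rad -2.0
t 10.88 p [ 0.6544 -0.0243  0.1233] yaw_y 73.2 f [-0.2  2.9  6.7] w 0.11 g 97.8 j7 1.41
48 [[0.0053,-0.009,0.0013,0],[0.0137,-0.0191,0.0029,0],[0.0237,-0.0275,0.0046,0],[0.035,-0.0341,0.0062,0],[0.0472,-0.0387,0.0078,0]]
98 [[0.0129,-0.0023,0.0016,0],[0.0259,-0.0024,0.0033,0],[0.0388,-0.0002,0.0049,0],[0.0511,0.0042,0.0066,0],[0.0625,0.0107,0.0082,0]]
108 [[0.0021,0.0015,0.0003,0],[0.0042,0.0031,0.0007,0],[0.0062,0.0048,0.001,0],[0.0082,0.0065,0.0013,0],[0.0101,0.0083,0.0017,0]]
118 [[0.0018,0.0019,0.0003,0],[0.0036,0.0038,0.0007,0],[0.0053,0.0058,0.001,0],[0.0069,0.0079,0.0013,0],[0.0085,0.01,0.0017,0]]
```

```bash
python3 -c "
from g import *
arc(-40,[8,18,28,38,48,58,68,78,88,98,100,102,104,106,108,110,112,114,116,118])"
```

```text
t 10.88 p [ 0.6544 -0.0243  0.1233] yaw_y 73.2 f [-0.2  2.9  6.7] w 0.11 g 97.8 j7 1.41
48 [[0.0048,-0.0093,0.0013,0],[0.0125,-0.0199,0.0029,0],[0.0219,-0.0289,0.0046,0],[0.0328,-0.0362,0.0062,0],[0.0448,-0.0415,0.0078,0]]
98 [[0.0127,-0.0031,0.0016,0],[0.0257,-0.004,0.0033,0],[0.0387,-0.0026,0.0049,0],[0.0513,0.0011,0.0066,0],[0.063,0.0068,0.0082,0]]
108 [[0.0022,0.0014,0.0003,0],[0.0044,0.0029,0.0007,0],[0.0065,0.0044,0.001,0],[0.0086,0.006,0.0013,0],[0.0106,0.0077,0.0017,0]]
118 [[0.0019,0.0018,0.0003,0],[0.0038,0.0036,0.0007,0],[0.0056,0.0055,0.001,0],[0.0074,0.0074,0.0013,0],[0.0091,0.0094,0.0017,0]]
```

```bash
python3 -m crank '[[0.0048,-0.0093,0.0013,0],[0.0125,-0.0199,0.0029,0],[0.0219,-0.0289,0.0046,0],[0.0328,-0.0362,0.0062,0],[0.0448,-0.0415,0.0078,0]]' >/dev/null
python3 s.py br
python3 -m crank '[[0.0127,-0.0031,0.0016,0],[0.0257,-0.004,0.0033,0],[0.0387,-0.0026,0.0049,0],[0.0513,0.0011,0.0066,0]]' >/dev/null
python3 s.py br
python3 -c "
from g import *
arc(-128,[2,4,6,8,10,12,14,16,18,20,22,24,26,28,30,32,34,36,38,40,42,44,46,48,50])"
```

```text
t 11.3 p [ 0.6346 -0.0339  0.1208] yaw_y 73.3 f [10.9  4.7  2.3] w 0.107 g 97.7 j7 1.42
  ang -83.5 r 0.0288 resist 11.4 rad -3.5
t 11.63 p [ 0.6153 -0.0295  0.1182] yaw_y 73.2 f [12.8 -0.6  0.5] w 0.111 g 97.6 j7 1.4
  ang -123.4 r 0.029 resist 11.1 rad -6.6
t 11.63 p [ 0.6153 -0.0295  0.1182] yaw_y 73.2 f [12.8 -0.6  0.5] w 0.111 g 97.6 j7 1.4
10 [[0.0024,0.001,0.0003,0],[0.0048,0.0021,0.0006,0],[0.0072,0.0032,0.0009,0],[0.0095,0.0044,0.0013,0],[0.0117,0.0058,0.0016,0]]
20 [[0.0022,0.0014,0.0003,0],[0.0044,0.0029,0.0006,0],[0.0065,0.0044,0.001,0],[0.0086,0.006,0.0013,0],[0.0106,0.0077,0.0016,0]]
30 [[0.0019,0.0018,0.0003,0],[0.0038,0.0036,0.0006,0],[0.0056,0.0055,0.001,0],[0.0074,0.0074,0.0013,0],[0.0091,0.0094,0.0016,0]]
40 [[0.0016,0.0021,0.0003,0],[0.0031,0.0042,0.0006,0],[0.0046,0.0064,0.001,0],[0.006,0.0086,0.0013,0],[0.0073,0.0109,0.0016,0]]
50 [[0.0012,0.0023,0.0003,0],[0.0024,0.0047,0.0007,0],[0.0034,0.0071,0.001,0],[0.0044,0.0095,0.0013,0],[0.0053,0.012,0.0016,0]]
```

```bash
python3 -m crank '[[0.0022,0.0018,0.0003,0],[0.0044,0.0036,0.0006,0],[0.0066,0.0054,0.0009,0],[0.0087,0.0072,0.0013,0],[0.0107,0.009,0.0016,0]]' >/dev/null
python3 s.py br
python3 -m crank '[[0.0022,0.0014,0.0003,0],[0.0044,0.0029,0.0006,0],[0.0065,0.0044,0.001,0],[0.0086,0.006,0.0013,0],[0.0106,0.0077,0.0016,0]]' >/dev/null
python3 s.py br
```

```text
t 12.05 p [ 0.612  -0.0267  0.1176] yaw_y 73.1 f [ 9.4 -6.4  3. ] w 0.112 g 98.0 j7 1.39
  ang -131.9 r 0.0288 resist 11.3 rad -1.5
t 12.47 p [ 0.6087 -0.0233  0.117 ] yaw_y 73.0 f [ 7.7 -6.6  2.9] w 0.114 g 98.1 j7 1.39
  ang -141.4 r 0.0289 resist 10.0 rad -1.9
```

```bash
python3 -m crank '[[0.0019,0.0018,0.0003,0],[0.0038,0.0036,0.0006,0],[0.0056,0.0055,0.001,0],[0.0074,0.0074,0.0013,0],[0.0091,0.0094,0.0016,0]]' >/dev/null
python3 s.py br
python3 -m crank '[[0.0016,0.0021,0.0003,0],[0.0031,0.0042,0.0006,0],[0.0046,0.0064,0.001,0],[0.006,0.0086,0.0013,0],[0.0073,0.0109,0.0016,0]]' >/dev/null
python3 s.py br
python3 -c "
from g import *
arc(-168,[2,4,6,8,10,12,14,16,18,20,22,24,26,28,30,32,34,36,38,40,42,44,46,48,50,52,54,56,58,60])"
```

```text
t 12.88 p [ 0.6059 -0.0194  0.1163] yaw_y 73.0 f [ 6.3 -8.7  5.3] w 0.103 g 98.3 j7 1.38
  ang -151.1 r 0.0291 resist 10.7 rad -1.3
t 13.3 p [ 0.6038 -0.015   0.1157] yaw_y 73.0 f [  3.3 -10.5   8.5] w 0.113 g 98.7 j7 1.37
  ang -160.6 r 0.0292 resist 11.0 rad 0.3
t 13.3 p [ 0.6038 -0.015   0.1157] yaw_y 73.0 f [  3.3 -10.5   8.5] w 0.113 g 98.7 j7 1.37
10 [[0.0012,0.0023,0.0003,0],[0.0024,0.0047,0.0006,0],[0.0035,0.0071,0.001,0],[0.0044,0.0095,0.0013,0],[0.0053,0.0119,0.0016,0]]
20 [[0.0008,0.0025,0.0003,0],[0.0015,0.005,0.0006,0],[0.0022,0.0075,0.001,0],[0.0027,0.0101,0.0013,0],[0.0032,0.0127,0.0016,0]]
30 [[0.0004,0.0026,0.0003,0],[0.0006,0.0052,0.0007,0],[0.0008,0.0078,0.001,0],[0.0009,0.0104,0.0013,0],[0.0009,0.013,0.0016,0]]
40 [[-0.0001,0.0026,0.0003,0],[-0.0003,0.0052,0.0007,0],[-0.0005,0.0078,0.001,0],[-0.0009,0.0104,0.0013,0],[-0.0014,0.013,0.0016,0]]
50 [[-0.0005,0.0026,0.0003,0],[-0.0012,0.0051,0.0007,0],[-0.0019,0.0076,0.001,0],[-0.0027,0.0101,0.0013,0],[-0.0036,0.0126,0.0017,0]]
60 [[-0.001,0.0024,0.0003,0],[-0.002,0.0048,0.0007,0],[-0.0032,0.0072,0.001,0],[-0.0044,0.0095,0.0013,0],[-0.0057,0.0118,0.0017,0]]
```

```bash
python3 -m crank '[[0.0012,0.0023,0,0],[0.0024,0.0047,0,0],[0.0035,0.0071,0.0004,0],[0.0044,0.0095,0.0007,0],[0.0053,0.0119,0.001,0]]' >/dev/null
python3 s.py br
python3 -m crank '[[0.0008,0.0025,0.0003,0],[0.0015,0.005,0.0006,0],[0.0022,0.0075,0.001,0],[0.0027,0.0101,0.0013,0],[0.0032,0.0127,0.0016,0]]' >/dev/null
python3 s.py br
```

```text
t 13.72 p [ 0.6024 -0.0101  0.115 ] yaw_y 73.0 f [ -0.5 -10.4   9.6] w 0.107 g 98.9 j7 1.36
  ang -170.7 r 0.0293 resist 10.2 rad 2.1
t 14.13 p [ 0.6019 -0.0048  0.1143] yaw_y 73.0 f [ -5.4 -10.3  12.8] w 0.109 g 99.3 j7 1.35
  ang 179.0 r 0.0294 resist 10.4 rad 5.3
```

```bash
python3 -m crank '[[0.0009,0.0025,0,0],[0.0016,0.005,0,0],[0.0023,0.0075,0,0],[0.0027,0.01,0,0],[0.003,0.0125,0.0002,0]]' >/dev/null
python3 s.py br
python3 -m crank '[[-0.0001,0.0026,0.0003,0],[-0.0003,0.0052,0.0006,0],[-0.0005,0.0078,0.001,0]]' >/dev/null
python3 s.py br
```

```text
t 14.55 p [6.020e-01 4.000e-04 1.138e-01] yaw_y 73.0 f [ -2.9 -10.1   9.8] w 0.11 g 98.8 j7 1.34
  ang 168.9 r 0.0298 resist 10.5 rad 0.9
t 14.8 p [0.6027 0.0034 0.1134] yaw_y 73.0 f [ -7.4 -10.4  13.9] w 0.109 g 99.2 j7 1.34
  ang 163.0 r 0.0299 resist 12.1 rad 4.0
```

```bash
python3 -m crank '[[-0.0003,0.0025,0,0],[-0.0007,0.005,0,0],[-0.0011,0.0075,0,0]]' >/dev/null
python3 s.py br
python3 -m crank '[[-0.0005,0.0025,0,0],[-0.0011,0.005,0.0003,0]]' >/dev/null
python3 s.py br
```

```text
t 15.05 p [0.6036 0.0062 0.1132] yaw_y 73.0 f [ -8.  -10.9  12.4] w 0.11 g 99.1 j7 1.33
  ang 157.5 r 0.03 resist 13.1 rad 3.2
t 15.22 p [0.6043 0.0079 0.113 ] yaw_y 73.0 f [ -9.3 -10.1  13.8] w 0.112 g 99.4 j7 1.33
  ang 154.0 r 0.03 resist 13.2 rad 3.9
```

```bash
python3 -m crank '[[-0.0008,0.0025,0,0],[-0.0017,0.005,0,0],[-0.0026,0.0074,0.0003,0]]' >/dev/null
python3 s.py br
python3 -m crank '[[0,0,0,0]]' >/dev/null
python3 s.py br
```

```text
t 15.47 p [0.6057 0.0105 0.1128] yaw_y 73.0 f [-12.   -8.4  15.9] w 0.106 g 99.6 j7 1.33
  ang 148.3 r 0.0301 resist 13.4 rad 5.8
t 15.55 p [0.6057 0.0107 0.1128] yaw_y 73.0 f [-11.4  -8.4  13.7] w 0.107 g 99.4 j7 1.33
  ang 148.0 r 0.0302 resist 13.1 rad 5.2
```

```bash
python3 -m crank '[[0,0.0027,0,0],[0,0.0054,0,0],[-0.0003,0.0082,0,0]]' >/dev/null
python3 s.py br
python3 -m crank '[[0,0,0,0]]' >/dev/null
python3 s.py br
```

```text
t 15.8 p [0.6068 0.0129 0.1126] yaw_y 72.9 f [ -9.7 -12.5  12.4] w 0.105 g 99.2 j7 1.32
  ang 143.3 r 0.0305 resist 15.8 rad 0.4
t 15.88 p [0.6069 0.013  0.1126] yaw_y 72.9 f [-10.2 -10.7  12.5] w 0.112 g 99.1 j7 1.32
  ang 143.1 r 0.0305 resist 14.6 rad 1.7
```

```bash
python3 -m crank '[[0.0018,-0.0055,0,0],[0.0035,-0.011,0,0],[0.0035,-0.011,0,0],[0.0035,-0.011,0,0]]' >/dev/null
python3 s.py br
python3 -m crank '[[0,0,0,0],[0,0,0,0],[0,0,0,0],[0,0,-0.05,0],[0,0,-0.12,0]]' -0.6 >/dev/null
python3 -m crank '[[0,0,-0.01,0],[0.05,-0.04,-0.01,-0.1],[0.1,-0.08,-0.01,-0.2],[0.15,-0.12,-0.01,-0.3],[0.2,-0.16,-0.01,-0.4]]' -0.15 >/dev/null
python3 -m crank '[[0,0,0,-0.1],[0,0,0,-0.2],[0,0,0,-0.3],[0,0,0,-0.4],[0,0,0,-0.5]]' >/dev/null
python3 -m crank '[[0,0,0,-0.1],[0,0,0,-0.2],[0,0,0,-0.3],[0,0,0,-0.4],[0,0,0,-0.55]]' >/dev/null
python3 s.py fr
python3 -c "
from g import *
to(.4888,-.0352,.163)"
```

```text
t 16.22 p [0.606  0.0123 0.1126] yaw_y 73.1 f [-0.3 -6.2  6.5] w 0.111 g 98.7 j7 1.33
  ang 145.2 r 0.0308 resist 5.2 rad -3.3
t 17.88 p [ 0.5096 -0.0234  0.1608] yaw_y 150.0 f [ 0.7 -0.3  0.5] w 0.427 g 0.0 j7 2.58
  ang -106.4 r 0.0079 resist 0.7 rad 0.1
t 17.88 p [ 0.5096 -0.0234  0.1608] yaw_y 150.0 f [ 0.7 -0.3  0.5] w 0.427 g 0.0 j7 2.58
rel units [ 0.0516  0.0302 -0.0051]
```

```bash
for i in 1; do
python3 -m crank '[[0,0,0,0.11],[0,0,0,0.22],[0,0,0,0.33],[0,0,0,0.44],[0,0,0,0.55]]' >/dev/null
python3 -m crank '[[0,0,0,0.11],[0,0,0,0.22],[0,0,0,0.33],[0,0,0,0.44],[0,0,0,0.55]]' >/dev/null
python3 -m crank '[[0,0,0,0.11],[0,0,0,0.22],[0,0,0,0.33],[0,0,0,0.44],[0,0,0,0.55]]' >/dev/null
python3 -m crank '[[0,0,0,0.11],[0,0,0,0.22],[0,0,0,0.33],[0,0,0,0.44],[0,0,0,0.55]]' >/dev/null
python3 -m crank '[[0,0,0,0.11],[0,0,0,0.22],[0,0,0,0.33],[0,0,0,0.44],[0,0,0,0.55]]' >/dev/null; done
python3 s.py fr
python3 -c "
from g import *
to(.4888,-.0352,.163)"
```

```text
t 19.97 p [ 0.5093 -0.0245  0.1605] yaw_y -15.6 f [0.7 0.2 0.9] w 0.429 g 0.0 j7 -0.28
  ang -106.0 r 0.009 resist 0.7 rad -0.4
t 19.97 p [ 0.5093 -0.0245  0.1605] yaw_y -15.6 f [0.7 0.2 0.9] w 0.429 g 0.0 j7 -0.28
rel units [-0.0397 -0.0422 -0.0059]
```

```bash
python3 -m crank '[[-0.0397,-0.0422,0,0],[-0.0397,-0.0422,0,0],[-0.0397,-0.0422,0,0],[-0.0397,-0.0422,0,0]]' >/dev/null
python3 s.py fr
python3 -c "
from g import *
to(.4888,-.0352,.120)"
```

```text
t 20.3 p [ 0.4892 -0.0353  0.161 ] yaw_y -15.3 f [ 0.3 -0.1 -0.5] w 0.428 g 0.0 j7 -0.26
  ang -139.1 r 0.0299 resist 0.3 rad -0.2
t 20.3 p [ 0.4892 -0.0353  0.161 ] yaw_y -15.3 f [ 0.3 -0.1 -0.5] w 0.428 g 0.0 j7 -0.26
rel units [ 0.0005 -0.0005  0.1024]
```

```bash
python3 -m crank '[[0,0,0.06,0],[0,0,0.102,0],[0,0,0.102,0],[0,0,0.102,0],[0,0,0.102,0]]' >/dev/null
python3 s.py fr
python3 -m crank '[[0,0,0,0],[0,0,0,0],[0,0,0,0],[0,0,0,0],[0,0,0,0]]' -1 100 >/dev/null
python3 -m crank '[[0,0,0,0],[0,0,0,0]]' >/dev/null
python3 s.py fr
python3 -c "
from g import *
arc(-139,[8,18,28,38,48,58,68,78,88,98,100,102,104,106,108,110,112,114,116,118,120,122,124,126,128,130,132,134,136,138,140,142,144,146,148])"
```

```text
t 20.72 p [ 0.4894 -0.0358  0.1209] yaw_y -15.3 f [ 0.7 -0.6  0.7] w 0.426 g 0.0 j7 -0.25
  ang -138.2 r 0.03 resist 1.0 rad -0.1
t 21.3 p [ 0.4886 -0.0357  0.1212] yaw_y -15.3 f [-6.2  0.7  9.1] w 0.111 g 97.7 j7 -0.25
  ang -139.3 r 0.0306 resist -4.5 rad 4.2
t 21.3 p [ 0.4886 -0.0357  0.1212] yaw_y -15.3 f [-6.2  0.7  9.1] w 0.111 g 97.7 j7 -0.25
48 [[0.0064,-0.0083,0.0014,0],[0.0159,-0.0172,0.003,0],[0.0269,-0.0244,0.0047,0],[0.0389,-0.0296,0.0063,0],[0.0516,-0.0326,0.008,0]]
98 [[0.0131,-0.0007,0.0016,0],[0.0261,0.0008,0.0032,0],[0.0386,0.0046,0.0048,0],[0.0503,0.0104,0.0064,0],[0.0608,0.0183,0.0079,0]]
108 [[0.0019,0.0018,0.0003,0],[0.0038,0.0036,0.0006,0],[0.0056,0.0055,0.0009,0],[0.0073,0.0075,0.0013,0],[0.009,0.0095,0.0016,0]]
118 [[0.0016,0.0021,0.0003,0],[0.0031,0.0042,0.0006,0],[0.0045,0.0064,0.0009,0],[0.0059,0.0087,0.0013,0],[0.0072,0.0109,0.0016,0]]
128 [[0.0012,0.0023,0.0003,0],[0.0023,0.0047,0.0006,0],[0.0034,0.0071,0.0009,0],[0.0043,0.0095,0.0013,0],[0.0052,0.012,0.0016,0]]
138 [[0.0008,0.0025,0.0003,0],[0.0015,0.005,0.0006,0],[0.0021,0.0076,0.0009,0],[0.0026,0.0101,0.0013,0],[0.003,0.0127,0.0016,0]]
148 [[0.0003,0.0026,0.0003,0],[0.0006,0.0052,0.0006,0],[0.0007,0.0078,0.0009,0],[0.0008,0.0104,0.0013,0],[0.0008,0.0131,0.0016,0]]
```

```bash
python3 -m crank '[[0.0064,-0.0083,0.0005,0],[0.0159,-0.0172,0.002,0],[0.0269,-0.0244,0.0037,0],[0.0389,-0.0296,0.0053,0],[0.0516,-0.0326,0.007,0]]' >/dev/null
python3 s.py fr
python3 -m crank '[[0.0131,-0.0007,0.0016,0],[0.0261,0.0008,0.0032,0],[0.0386,0.0046,0.0048,0],[0.0503,0.0104,0.0064,0]]' >/dev/null
python3 s.py fr
python3 -m crank '[[0.0022,0.0014,0.0003,0],[0.0044,0.0029,0.0006,0],[0.0065,0.0045,0.001,0],[0.0085,0.0061,0.0013,0],[0.0105,0.0078,0.0016,0]]' >/dev/null
python3 s.py fr
```

```text
t 21.72 p [ 0.4807 -0.0154  0.1185] yaw_y -15.5 f [-12.9  -9.1  17.4] w 0.107 g 99.2 j7 -0.3
  ang 179.2 r 0.0311 resist 9.3 rad 12.8
t 22.05 p [0.4891 0.006  0.1155] yaw_y -15.3 f [-13.7   1.8  16.1] w 0.109 g 99.1 j7 -0.33
  ang 136.2 r 0.0315 resist 8.1 rad 11.1
t 22.47 p [0.4936 0.0098 0.1147] yaw_y -15.3 f [-12.2   3.7  13.1] w 0.113 g 98.9 j7 -0.34
  ang 125.5 r 0.0314 resist 7.8 rad 10.1
```

```bash
sed -i 's/fr=(.5118,-.0158)/fr=(.5104,-.0150)/' g.py
python3 -m crank '[[0.003,0.001,0,0],[0.0055,0.002,0,0],[0.0077,0.003,0,0],[0.0098,0.0045,0,0],[0.0112,0.0061,0,0]]' >/dev/null
python3 s.py fr
python3 -m crank '[[0.0012,0.0023,0.0003,0],[0.0023,0.0047,0.0006,0],[0.0034,0.0071,0.0009,0],[0.0043,0.0095,0.0013,0],[0.0052,0.012,0.0016,0]]' >/dev/null
python3 s.py fr
```

```text
t 22.88 p [0.4972 0.0122 0.1143] yaw_y -15.3 f [-9.9 -2.   8. ] w 0.109 g 98.4 j7 -0.34
  ang 115.9 r 0.0303 resist 9.8 rad 2.5
t 23.3 p [0.5022 0.0139 0.1136] yaw_y -15.3 f [-10.4   3.5   9. ] w 0.11 g 98.3 j7 -0.34
  ang 105.7 r 0.0301 resist 9.0 rad 6.1
```

```bash
python3 -m crank '[[0.0013,0.0022,0,0],[0.0025,0.0046,0.0002,0],[0.0036,0.007,0.0006,0],[0.0045,0.0093,0.001,0],[0.0053,0.0117,0.0013,0]]' >/dev/null
python3 s.py fr
python3 -m crank '[[0.0006,0.0026,0.0003,0],[0.0012,0.0052,0.0006,0],[0.0017,0.0078,0.0009,0],[0.002,0.0104,0.0013,0],[0.0022,0.0131,0.0016,0]]' >/dev/null
python3 s.py fr
python3 -c "
from g import *
arc(72,[2,4,6,8,10,12,14,16,18,20,22,24,26,28,30,32,34,36,38,40,42,44,46,48,50])"
```

```text
t 23.72 p [0.5073 0.0149 0.1129] yaw_y -15.3 f [-9.8  3.   7. ] w 0.111 g 98.2 j7 -0.34
  ang 95.9 r 0.0301 resist 9.5 rad 4.0
t 24.13 p [0.5127 0.0149 0.1123] yaw_y -15.3 f [-8.6  4.7  6.7] w 0.109 g 98.1 j7 -0.33
  ang 85.6 r 0.03 resist 8.9 rad 4.1
t 24.13 p [0.5127 0.0149 0.1123] yaw_y -15.3 f [-8.6  4.7  6.7] w 0.109 g 98.1 j7 -0.33
10 [[-0.0002,0.0026,0.0003,0],[-0.0004,0.0052,0.0006,0],[-0.0008,0.0078,0.0009,0],[-0.0012,0.0104,0.0012,0],[-0.0018,0.013,0.0016,0]]
20 [[-0.0006,0.0025,0.0003,0],[-0.0013,0.0051,0.0006,0],[-0.0021,0.0076,0.0009,0],[-0.003,0.01,0.0013,0],[-0.004,0.0125,0.0016,0]]
30 [[-0.0011,0.0024,0.0003,0],[-0.0022,0.0048,0.0006,0],[-0.0034,0.0071,0.0009,0],[-0.0047,0.0094,0.0013,0],[-0.0061,0.0116,0.0016,0]]
40 [[-0.0015,0.0022,0.0003,0],[-0.003,0.0043,0.0006,0],[-0.0046,0.0064,0.001,0],[-0.0063,0.0084,0.0013,0],[-0.008,0.0104,0.0016,0]]
50 [[-0.0018,0.0019,0.0003,0],[-0.0037,0.0037,0.0006,0],[-0.0056,0.0055,0.001,0],[-0.0076,0.0072,0.0013,0],[-0.0097,0.0088,0.0016,0]]
```

```bash
python3 -m crank '[[0.0002,0.0026,0.0003,0],[0.0004,0.0052,0.0006,0],[0.0004,0.0078,0.0009,0],[0.0002,0.0104,0.0012,0],[-0.0002,0.013,0.0016,0]]' >/dev/null
python3 s.py fr
python3 -m crank '[[-0.0005,0.0025,0.0003,0],[-0.001,0.0051,0.0006,0],[-0.0016,0.0076,0.0009,0],[-0.0024,0.01,0.0013,0],[-0.0032,0.0125,0.0016,0]]' >/dev/null
python3 s.py fr
```

```text
t 24.55 p [0.5178 0.0141 0.1117] yaw_y -15.2 f [-9.7  6.9  8.3] w 0.108 g 98.3 j7 -0.33
  ang 75.8 r 0.03 resist 11.1 rad 4.3
t 24.97 p [0.5224 0.0124 0.1114] yaw_y -15.2 f [-9.5  9.2  9.8] w 0.109 g 98.5 j7 -0.32
  ang 66.4 r 0.0299 resist 12.4 rad 4.6
```

```bash
python3 -m crank '[[-0.0006,0.0024,0,0],[-0.0012,0.0048,0.0001,0],[-0.0019,0.0072,0.0003,0],[-0.0027,0.0096,0.0005,0]]' >/dev/null
python3 s.py fr
python3 -m crank '[[-0.0011,0.0023,0.0002,0],[-0.0022,0.0046,0.0003,0],[-0.0022,0.0046,0.0003,0]]' >/dev/null
python3 s.py fr
```

```text
t 25.3 p [0.5256 0.0108 0.1111] yaw_y -15.2 f [-11.9  10.4  11.2] w 0.108 g 98.6 j7 -0.31
  ang 59.6 r 0.03 resist 15.5 rad 2.9
t 25.55 p [0.5271 0.0098 0.1109] yaw_y -15.1 f [-10.   12.8   8.9] w 0.111 g 98.5 j7 -0.31
  ang 56.0 r 0.0299 resist 15.4 rad 5.0
```

```bash
python3 -m crank '[[0.0018,-0.0055,0,0],[0.0037,-0.011,0,0],[0.0037,-0.011,0,0],[0.0037,-0.011,0,0]]' >/dev/null
python3 s.py fr
python3 -m crank '[[0,0,0,0],[0,0,0,0],[0,0,0,0],[0,0,-0.05,0],[0,0,-0.13,0]]' -0.6 >/dev/null
python3 -m crank '[[0,0,0,0],[0,0,0,0],[0,0,0,0]]' -0.15 >/dev/null
python3 -c "
from g import *
to(.6416,.1633,.163)"
```

```text
t 25.88 p [0.5257 0.0102 0.1113] yaw_y -15.3 f [2.7 6.7 2. ] w 0.109 g 98.1 j7 -0.32
  ang 58.7 r 0.0295 resist 1.2 rad 7.1
t 26.55 p [0.5248 0.0086 0.162 ] yaw_y -15.3 f [-0.7  0.7 -0.4] w 0.43 g 0.0 j7 -0.33
rel units [ 0.4502  0.1793 -0.0062]
```

```bash
python3 -m crank '[[0.09,0.036,0,0],[0.18,0.072,0,0],[0.27,0.108,0,0],[0.36,0.144,0,0],[0.45,0.179,0,0]]' >/dev/null
python3 -m crank '[[0,0,0,0],[0,0,0,0],[0,0,0,0]]' >/dev/null
python3 -c "
from g import *
to(.6416,.1633,.120)"
```

```text
t 27.22 p [0.641  0.1627 0.1593] yaw_y -15.3 f [ 0.4 -0.2  0.4] w 0.427 g 0.0 j7 -0.52
rel units [0.0026 0.0018 0.0982]
```

```bash
python3 -m crank '[[0.002,0.001,0.06,0],[0.0026,0.0018,0.1,0],[0.0026,0.0018,0.1,0],[0.0026,0.0018,0.1,0],[0.0026,0.0018,0.1,0]]' >/dev/null
python3 s.py bl
python3 -m crank '[[0,0,0,0],[0,0,0,0],[0,0,0,0],[0,0,0,0],[0,0,0,0]]' -1 100 >/dev/null
python3 -m crank '[[0,0,0,0],[0,0,0,0]]' >/dev/null
python3 s.py bl
python3 -c "
from g import *
arc(40,[8,18,28,38,48,58,68,78,88,98])"
```

```text
t 27.63 p [0.6426 0.1634 0.1221] yaw_y -15.4 f [-0.2 -0.4  0.8] w 0.426 g 0.0 j7 -0.52
  ang 38.3 r 0.0311 resist -0.1 rad -0.4
t 28.22 p [0.6423 0.1646 0.1223] yaw_y -15.3 f [-3.6 -0.8  6.3] w 0.113 g 97.7 j7 -0.52
  ang 40.3 r 0.0317 resist 1.8 rad -3.3
t 28.22 p [0.6423 0.1646 0.1223] yaw_y -15.3 f [-3.6 -0.8  6.3] w 0.113 g 97.7 j7 -0.52
48 [[-0.0065,0.0082,0.0013,0],[-0.0162,0.017,0.003,0],[-0.0272,0.024,0.0047,0],[-0.0393,0.0289,0.0063,0],[-0.0521,0.0317,0.0081,0]]
98 [[-0.0131,0.0005,0.0017,0],[-0.026,-0.0012,0.0035,0],[-0.0385,-0.0052,0.0052,0],[-0.05,-0.0112,0.007,0],[-0.0604,-0.0192,0.0087,0]]
```

```bash
python3 -m crank '[[-0.0065,0.0082,0.0008,0],[-0.0162,0.017,0.0022,0],[-0.0272,0.024,0.0038,0],[-0.0393,0.0289,0.0055,0],[-0.0521,0.0317,0.0073,0]]' >/dev/null
python3 s.py bl
python3 -m crank '[[-0.0131,0.0005,0.0017,0],[-0.026,-0.0012,0.0034,0],[-0.0385,-0.0052,0.005,0],[-0.05,-0.0112,0.0067,0]]' >/dev/null
python3 s.py bl
python3 -c "
from g import *
arc(-48,[2,4,6,8,10,12,14,16,18,20,22,24,26,28,30,32,34,36,38,40,42,44,46,48,50])"
```

```text
t 28.63 p [0.6481 0.1447 0.1195] yaw_y -15.1 f [-7.9  9.4  7.9] w 0.111 g 97.8 j7 -0.48
  ang 1.1 r 0.0299 resist 9.6 rad -7.7
t 28.97 p [0.6404 0.1269 0.1173] yaw_y -15.1 f [ 3.5 10.8  2.3] w 0.11 g 97.6 j7 -0.46
  ang -37.8 r 0.0281 resist 10.7 rad -3.8
t 28.97 p [0.6404 0.1269 0.1173] yaw_y -15.1 f [ 3.5 10.8  2.3] w 0.11 g 97.6 j7 -0.46
10 [[-0.0022,-0.0015,0.0003,0],[-0.0043,-0.003,0.0007,0],[-0.0064,-0.0046,0.001,0],[-0.0084,-0.0063,0.0013,0],[-0.0103,-0.008,0.0017,0]]
20 [[-0.0019,-0.0018,0.0003,0],[-0.0037,-0.0037,0.0007,0],[-0.0055,-0.0056,0.001,0],[-0.0072,-0.0076,0.0014,0],[-0.0088,-0.0097,0.0017,0]]
30 [[-0.0015,-0.0021,0.0003,0],[-0.003,-0.0043,0.0007,0],[-0.0044,-0.0065,0.001,0],[-0.0057,-0.0088,0.0014,0],[-0.007,-0.0111,0.0017,0]]
40 [[-0.0012,-0.0023,0.0003,0],[-0.0022,-0.0047,0.0007,0],[-0.0032,-0.0072,0.001,0],[-0.0041,-0.0096,0.0014,0],[-0.0049,-0.0121,0.0017,0]]
50 [[-0.0007,-0.0025,0.0003,0],[-0.0014,-0.0051,0.0007,0],[-0.0019,-0.0076,0.001,0],[-0.0024,-0.0102,0.0014,0],[-0.0028,-0.0128,0.0017,0]]
```

```bash
sed -i 's/bl=(.6182,.1441)/bl=(.6181,.1467)/' g.py
python3 -m crank '[[-0.0022,-0.0015,0.0003,0],[-0.0043,-0.003,0.0007,0],[-0.0064,-0.0046,0.001,0],[-0.0084,-0.0063,0.0013,0],[-0.0103,-0.008,0.0017,0]]' >/dev/null
python3 s.py bl
python3 -m crank '[[-0.0019,-0.0018,0.0003,0],[-0.0037,-0.0037,0.0007,0],[-0.0055,-0.0056,0.001,0],[-0.0072,-0.0076,0.0014,0],[-0.0088,-0.0097,0.0017,0]]' >/dev/null
python3 s.py bl
```

```text
t 29.38 p [0.6369 0.1235 0.1168] yaw_y -15.2 f [5.  9.3 2.1] w 0.11 g 97.6 j7 -0.45
  ang -51.0 r 0.0298 resist 9.8 rad -4.1
t 29.8 p [0.6326 0.1206 0.1162] yaw_y -15.2 f [6.4 7.9 1. ] w 0.107 g 97.6 j7 -0.45
  ang -60.9 r 0.0299 resist 9.4 rad -3.7
```

```bash
python3 -m crank '[[-0.0015,-0.0021,0.0003,0],[-0.003,-0.0043,0.0007,0],[-0.0044,-0.0065,0.001,0],[-0.0057,-0.0088,0.0014,0],[-0.007,-0.0111,0.0017,0]]' >/dev/null
python3 s.py bl
python3 -m crank '[[-0.0012,-0.0023,0.0003,0],[-0.0022,-0.0047,0.0007,0],[-0.0032,-0.0072,0.001,0],[-0.0041,-0.0096,0.0014,0],[-0.0049,-0.0121,0.0017,0]]' >/dev/null
python3 s.py bl
python3 -c "
from g import *
arc(-98,[2,4,6,8,10,12,14,16,18,20,22,24,26,28,30,32,34,36,38,40,42,44,46,48,50,52,54,56,58,60])"
```

```text
t 30.22 p [0.628  0.1185 0.1156] yaw_y -15.2 f [ 7.6  6.8 -0.1] w 0.109 g 97.6 j7 -0.45
  ang -70.7 r 0.0299 resist 9.4 rad -3.9
t 30.63 p [0.6231 0.1171 0.115 ] yaw_y -15.2 f [ 9.1  5.6 -0.6] w 0.108 g 97.6 j7 -0.45
  ang -80.4 r 0.03 resist 9.9 rad -4.0
t 30.63 p [0.6231 0.1171 0.115 ] yaw_y -15.2 f [ 9.1  5.6 -0.6] w 0.108 g 97.6 j7 -0.45
10 [[-0.0003,-0.0026,0.0003,0],[-0.0005,-0.0052,0.0007,0],[-0.0006,-0.0078,0.001,0],[-0.0006,-0.0104,0.0013,0],[-0.0005,-0.0131,0.0017,0]]
20 [[0.0002,-0.0026,0.0003,0],[0.0004,-0.0052,0.0007,0],[0.0008,-0.0078,0.001,0],[0.0012,-0.0104,0.0013,0],[0.0018,-0.013,0.0017,0]]
30 [[0.0006,-0.0025,0.0003,0],[0.0013,-0.0051,0.0007,0],[0.0021,-0.0076,0.001,0],[0.003,-0.01,0.0013,0],[0.004,-0.0125,0.0017,0]]
40 [[0.0011,-0.0024,0.0003,0],[0.0022,-0.0048,0.0007,0],[0.0034,-0.0071,0.001,0],[0.0047,-0.0093,0.0013,0],[0.0061,-0.0116,0.0017,0]]
50 [[0.0015,-0.0022,0.0003,0],[0.003,-0.0043,0.0007,0],[0.0046,-0.0064,0.001,0],[0.0063,-0.0084,0.0013,0],[0.008,-0.0103,0.0017,0]]
60 [[0.0018,-0.0019,0.0003,0],[0.0037,-0.0037,0.0007,0],[0.0056,-0.0055,0.001,0],[0.0076,-0.0072,0.0013,0],[0.0097,-0.0088,0.0017,0]]
```

```bash
python3 -m crank '[[-0.0007,-0.0025,0.0003,0],[-0.0014,-0.0051,0.0007,0],[-0.0019,-0.0076,0.001,0],[-0.0022,-0.0102,0.0014,0],[-0.0023,-0.0128,0.0017,0]]' >/dev/null
python3 s.py bl
python3 -m crank '[[-0.0002,-0.0026,0.0003,0],[-0.0003,-0.0052,0.0007,0],[-0.0004,-0.0078,0.001,0],[-0.0003,-0.0104,0.0013,0],[-0.0001,-0.0131,0.0017,0]]' >/dev/null
python3 s.py bl
```

```text
t 31.05 p [0.6182 0.1168 0.1145] yaw_y -15.3 f [ 9.8  2.5 -0.2] w 0.109 g 97.6 j7 -0.46
  ang -89.8 r 0.0299 resist 9.8 rad -2.5
t 31.47 p [0.6133 0.1171 0.1139] yaw_y -15.3 f [10.1  1.7  0.3] w 0.115 g 97.7 j7 -0.46
  ang -99.1 r 0.03 resist 9.7 rad -3.3
```

```bash
python3 -m crank '[[0.0002,-0.0026,0.0003,0],[0.0005,-0.0052,0.0007,0],[0.0009,-0.0078,0.001,0],[0.0014,-0.0104,0.0013,0],[0.002,-0.013,0.0017,0]]' >/dev/null
python3 s.py bl
python3 -m crank '[[0.0006,-0.0025,0.0003,0],[0.0013,-0.0051,0.0007,0],[0.0021,-0.0076,0.001,0],[0.003,-0.01,0.0013,0],[0.004,-0.0125,0.0017,0]]' >/dev/null
python3 s.py bl
```

```text
t 31.88 p [0.6086 0.1182 0.1133] yaw_y -15.4 f [10.  -1.9  1.4] w 0.108 g 97.9 j7 -0.47
  ang -108.4 r 0.03 resist 10.1 rad -1.4
t 32.3 p [0.6044 0.1199 0.1128] yaw_y -15.4 f [10.5 -5.   4.2] w 0.111 g 98.1 j7 -0.48
  ang -117.0 r 0.03 resist 11.6 rad -0.3
```

```bash
python3 -m crank '[[0.0011,-0.0024,0.0002,0],[0.0022,-0.0048,0.0005,0],[0.0034,-0.0071,0.0008,0],[0.0047,-0.0093,0.0011,0]]' >/dev/null
python3 s.py bl
python3 -m crank '[[0.001,-0.0022,0.0002,0],[0.002,-0.0044,0.0004,0],[0.003,-0.0066,0.0006,0]]' >/dev/null
python3 s.py bl
```

```text
t 32.63 p [0.6016 0.1216 0.1126] yaw_y -15.5 f [ 9.9 -9.3  4.7] w 0.111 g 98.3 j7 -0.48
  ang -123.4 r 0.03 resist 13.4 rad 2.3
t 32.88 p [0.5995 0.123  0.1124] yaw_y -15.5 f [  9.7 -10.1   5.1] w 0.114 g 98.3 j7 -0.49
  ang -128.1 r 0.0301 resist 13.9 rad 2.0
```

```bash
python3 -m crank '[[0.0015,-0.0021,0.0002,0],[0.003,-0.0042,0.0004,0],[0.0045,-0.0063,0.0006,0]]' >/dev/null
python3 s.py bl
python3 -m crank '[[0,0,0,0],[0,0,0,0]]' >/dev/null
python3 s.py bl
```

```text
t 33.13 p [0.5977 0.1246 0.1122] yaw_y -15.5 f [  9.5 -12.2   7.1] w 0.11 g 98.5 j7 -0.49
  ang -132.7 r 0.0301 resist 15.3 rad 2.5
t 33.3 p [0.5976 0.1247 0.1122] yaw_y -15.5 f [  8.  -10.8   6. ] w 0.11 g 98.5 j7 -0.49
  ang -133.0 r 0.0301 resist 13.2 rad 2.5
```

```bash
python3 -m crank '[[0.001,-0.0012,0.0001,0],[0.002,-0.0024,0.0002,0],[0.003,-0.0036,0.0003,0]]' >/dev/null
python3 s.py bl
python3 -m crank '[[0,0,0,0],[0,0,0,0]]' >/dev/null
python3 s.py bl
```

```text
t 33.55 p [0.5966 0.1256 0.1122] yaw_y -15.6 f [  8.1 -13.1   6.8] w 0.113 g 98.6 j7 -0.5
  ang -135.5 r 0.0301 resist 15.1 rad 3.4
t 33.72 p [0.5965 0.1256 0.1121] yaw_y -15.6 f [  8.8 -12.8   7.4] w 0.109 g 98.6 j7 -0.5
  ang -135.7 r 0.0301 resist 15.3 rad 2.6
```

```bash
python3 -m crank '[[-0.003,0.005,0,0],[-0.0058,0.01,0,0],[-0.0058,0.01,0,0],[-0.0058,0.01,0,0]]' >/dev/null
python3 s.py bl
python3 -m crank '[[0,0,0,0],[0,0,0,0],[0,0,0,0],[0,0,-0.05,0],[0,0,-0.13,0]]' -0.6 >/dev/null
python3 -m crank '[[0,0,-0.08,0],[0,0,-0.16,0],[0.05,0.1,-0.2,0],[0.1,0.2,-0.2,0],[0.15,0.3,-0.2,0]]' >/dev/null
python3 -m crank '[[0.08,0.08,0,0],[0.16,0.16,0,0],[0.24,0.24,0,0],[0.32,0.32,0,0],[0.32,0.32,0,0]]' >/dev/null
python3 s.py bl
python3 -c "
from g import *
t=imaging.camera('top')['color'][172:252,212:312,::-1];s=imaging.camera('side')['color'][160:240,265:365,::-1]
cv2.imwrite('pics/e.png',cv2.resize(np.hstack([t,s]),None,fx=4,fy=4,interpolation=cv2.INTER_CUBIC))
cv2.imwrite('pics/e2.png',imaging.camera('side')['color'][:,:,::-1])"
```

```text
t 34.05 p [0.5975 0.1248 0.1119] yaw_y -15.5 f [-3.4 -7.9 13.3] w 0.108 g 99.3 j7 -0.49
  ang -133.2 r 0.0301 resist 2.9 rad 8.1
t 35.3 p [0.8481 0.2218 0.24  ] yaw_y -16.0 f [ 2.7 -2.8  1.7] w 0.2 g 0.0 j7 -0.54
  ang 18.1 r 0.2419 resist -3.5 rad 1.7
```

View pics/e.png

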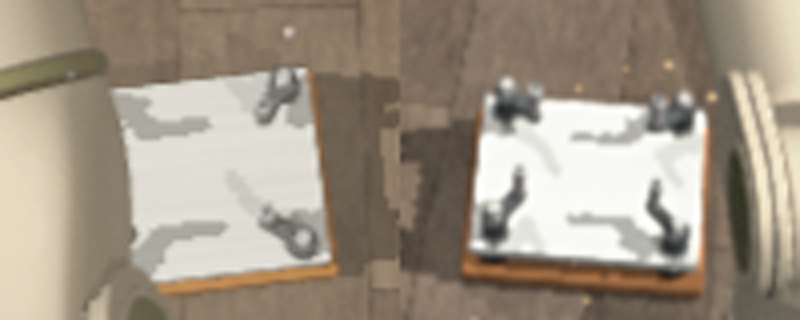

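View pics/e2.png

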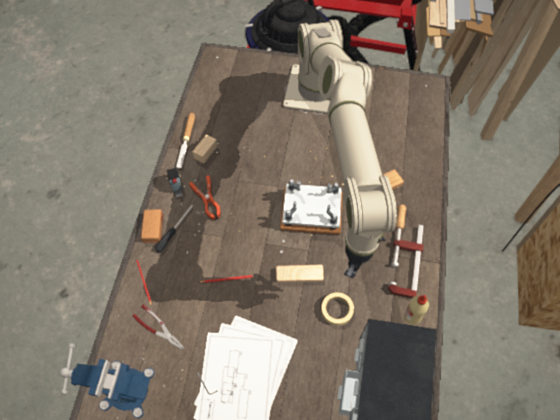

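The final pictures show the plate down and level, with all four handles turned inward (side crop about (520,175), (655,190), (530,105) and (665,110)). The blocks and offcut are where they were and the gripper is clear.

```bash
python3 -c "
from workcell import manip
print(manip.hand_in())"
```

```text
the job is handed in; nothing more can be done
None
```

I tightened all four nuts in one cross-order round (front left, back right, front right, back left), each to about 16 N at the handle by feel. The plate looks level, the bystanders I could see are unmoved, and I handed the job in at about 35 s.

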